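Uncouple the hose-tail nipple from the bench gas outlet

ROBOT

A 6-joint arm with a two-finger parallel gripper is mounted at the origin on a cart in front of the work surface, level with it; the furniture and walls round the work are solid. World frame = base frame: x ahead of the robot, y to its left, z up, the work surface at z = 0. Lengths are in m, angles in rad, forces in N, time in s.
With the tool pointing down it reaches from about 0.35 to 0.975 m from the base axis. Payload 4.9 kg.
Tool frame: the origin (TCP) lies midway between the tips of the shut fingers; the grasp point (between the pads) lies 19 mm behind it; z points along the fingers, y is the line along which they close (so a half turn about z gives the same grasp; the last joint's range is limited). The gripper opens to 85 mm and grips with 20 to 120 N. Pads are 22 mm wide; open, the fingers measure 114 mm over their backs; the gripper's body (76 mm by 85 mm) begins 54 mm behind the grasp point. The pads swing forward as they close: fully open they stand 13 mm farther back than shut.
Start: joints at [1.105, 0.053, 1.613, -0, 1.476, -0.119], TCP at [0.212, 0.588, 0.231] pointing down, gripper open.
Joint ranges: [-3.01, 3.01], [-1.01, 2.22], [0.06, 2.58], [-1.02, 4.17], [0.09, 2.62], [-3.14, 3.14]. Speed limits (rad/s): [2.57, 2.57, 3.14, 3.14, 3.14, 3.14].

INTERFACE

Orientations are given as a unit quaternion [w, x, y, z].
In Python, from plant import * gives the robot as it stands.
- The arm moves only by the tool jog_arm, never from a script. Its argument "targets" is a list of rows, each a list of 3 entries, a list of its own where there are three numbers: the shift along the tool's x, y, z in units of 25 mm (1.0 is 25 mm), then the turn, a rotation vector about the tool's x, y, z in units of 8 degrees (1.0 is 8 degrees), then the opening in per cent of the stroke, from 0 (shut) to 100 (fully open). A call has 1 to 8 rows; each row is the pose to reach, as a shift and turn from the pose commanded when the call began, along the tool's axes at that moment; what a row does not reach only later rows make up. A row lasts 1/8 s, in which the tool goes at most 62.5 mm and 10.7 degrees, less where a joint would pass 70% of its speed; a pose out of reach is approached as far as the arm can. A call with a gripper value outside its range is refused whole. The fingers move at their own pace and stop on an object; the grip force is fixed at half the most. Time passes only in rows, so rows that repeat a pose let the fingers close. It gives the time, the measured TCP pose, the force, the opening and the grip force at its end, in the units of the state.
- state(): the state, without advancing time (a new reading comes with each control period).
- grab_frame(name): name is "side" or "top" or "wrist"; returns (picture, depth): 480x640x3 uint8, red, green, blue; 480x640 float32, m along the optical axis (not along the pixel's ray), 0 where there is no reading.
- camera_params(name): a dict with "fovy" (degrees; the focal length in pixels is half the picture's height over the tangent of half this angle, whatever the lens; pixels are square), "cx", "cy" (the principal point, pixels), "dist" ([k1, k2, p1, p2, k3] as OpenCV has them; the pictures are not rectified), "rvec" (rotation vector, rad) and "tvec" (3), from world to camera coordinates, as OpenCV has them; the wrist camera has in their place "hand_eye" (4x4, takes a point from camera to tool coordinates, whose origin is the TCP and whose axes are the flange's). Camera axes: x right, y down, z forward; pixel columns grow to the right and rows downward; lengths in m; the calibration is good to about 2 mm. A picture is of the moment at which its call begins: read the wrist's pose just before it. camera_params takes no time and is no camera call.
- job_done(): hands the job in; it is judged then, once.
The state is a dict: "time": time; "joint_pos": joint angles; "joint_vel": joint speeds; "joint_efforts": joint torques, N m; "tool_pos": TCP position; "tool_rot": TCP orientation; "contact_force": force on the tool from outside, world axes, zero at the start; "ft_torque": the same for the moment, N m; "gripper_width": opening from 0.0 (shut) to 1.0 (fully open); "grasp_force": force on a finger pad.
Only numpy, scipy, OpenCV 4.12 (cv2) and the standard library are available. Lean on these libraries where they do the work, as an engineer would, in place of code of your own. Each camera call takes 0.05 s, during which the arm holds its last target. There are 200 camera calls.

TASK

Uncouple the brass hose-tail nipple from the bench outlet: draw the coupling's sprung sleeve back towards the block until the nipple springs forward, then pull the nipple straight out so that the sleeve snaps forward again by itself. Lay the nipple down in the shallow metal tray, wholly inside and without dropping it, and leave the jar, dish, timer and marker where they are.

Things in the scene. Friction and masses are not known exactly. Their poses are not given: they have to be found in the camera images.
- station: Fixed bench outlet: grey block 44 x 54 mm, 96 mm high, on a 120 x 90 mm dark foot, small round gauge on one side. Origin: on the bench under the block. +x: horizontal direction in which the coupling points and the nipple comes out; z up. Coupling axis: y = 0, 70 mm above the bench. Block front at x = 20 mm, a nut to 31 mm, brass barrel (26 mm thick, bore 20 mm) to 82 mm.
- sleeve (a joint): Slide of the sprung steel sleeve, m: 0 forward (rest, locks the nipple), 0.012 fully back towards the block (4 N at 0, 9 N at 0.012). Beyond 0.005 to 0.008 the lock opens and a plunger pushes the nipple out by 9 mm within 0.4 s. Let go then, the sleeve stays at 0.004 to 0.006, held by the nipple, which stays in the bore with a few N of drag; it snaps to 0 once the nipple is out.
- sleeve_mid (a point): On the coupling axis, middle of the sleeve's gripping part (ribbed steel, 34 mm in diameter, reaching 14 mm to each side of this point along the axis); moves with the sleeve. On the block side follows a flange 40 mm in diameter, 6 mm long. With the sleeve forward: station x = 66 mm, z = 70 mm.
- nipple: Loose brass nipple, 112 mm long, about 90 g. Origin: on its axis, in the middle of the eight-sided body to grip (22 mm long, 26 mm across flats, flats upright at the sides). +x points along it to the hose tail. Starts locked in the coupling, +x along station +x, origin at station x = 95 mm, z = 70 mm; sprung forward: x = 104 mm. Lying on a surface, its axis is 13 mm above it.
- nipple_tip (a point): Middle of the end face of the nipple's smooth plug (18 mm thick, with a groove), 57 mm from the nipple's origin towards its -x; inside the coupling at the start. After springing forward it must be drawn 35 mm further to leave the bore.
- nipple_tail (a point): Middle of the end of the nipple's ribbed hose tail (18 mm thick at most), 55 mm from the nipple's origin towards its +x. When the nipple has sprung forward the tail droops by about 5 degrees, leaving the nipple origin about 67 mm above the bench.
- tray: Fixed open aluminium tray, outside 130 mm (its x) by 200 mm (its y), 22 mm high, walls and floor 3 mm thick. Origin: centre of its underside, on the bench; z up.
- jar: Bystander: white staining jar with a screw cap, 57 mm in diameter, 99 mm high; origin under its centre.
- dish: Bystander: lidded petri dish, 90 mm in diameter, 32 mm high; origin under its centre.
- timer: Bystander: flat white timer, 66 x 66 x 18 mm; origin under its centre.
- marker: Bystander: black felt marker, 128 mm long, 16 mm thick, lying on the bench; origin under its centre.
Things that resemble listed ones, but are neither listed nor needed, are in the scene too. Of the things like the nipple, leave any that is green or purple; of the rest the larger one is meant.

How it is judged:
By the outcome, as a careful person would: the job done as asked, in the order asked, and still so for the second after the job is handed in, with the robot touching nothing.
It also fails if it takes over 50 s, if anything falls off the work surface, if the arm or the gripper's body presses on something with over 40 N, if the wrist force passes 120 N, or if a joint passes its speed limit or range.

## Working session

There is one attempt and no reset: what is moved stays moved. The work goes in short steps, Python scripts to look and compute and a tool call to move; the robot and the scene stay as the last step left them, time stands still between calls to the robot, and variables do not carry over. Pictures are saved under pics/ and viewed, at most 10 in all, crops included, and the job is handed in when it is done.

Besides the shell and the picture viewer there is one more tool, called as a command line: name --argument value ..., lists and objects as JSON in quotes. jog_arm: Moves the arm, as the interface text tells. Its arguments: {"type":"object","properties":{"targets":{"type":"array"}},"required":["targets"]}

```bash
mkdir -p pics
cat > h.py <<'E'
from plant import *
import numpy as np, cv2
from scipy.spatial.transform import Rotation as R
def cam(n,st=None):
    p=camera_params(n); f=240/np.tan(np.radians(p['fovy'])/2)
    K=np.array([[f,0,p['cx']],[0,f,p['cy']],[0,0,1]]); D=np.array(p['dist'],float)
    if 'rvec' in p:
        Rm=cv2.Rodrigues(np.array(p['rvec'],float))[0]; t=np.array(p['tvec'],float)
        T=np.eye(4);T[:3,:3]=Rm.T;T[:3,3]=-Rm.T@t
    else:
        st=st or state(); W=np.eye(4); q=st['tool_rot']
        W[:3,:3]=R.from_quat([q[1],q[2],q[3],q[0]]).as_matrix();W[:3,3]=st['tool_pos']
        T=W@np.array(p['hand_eye'])
    return K,D,T
def pts(uv,c,depth=None,z=None):
    """pixels -> world, by depth image or by plane height z"""
    K,D,T=c; uv=np.array(uv,float).reshape(-1,2)
    r=cv2.undistortPoints(uv.reshape(-1,1,2),K,D).reshape(-1,2); r=np.c_[r,np.ones(len(r))]
    if z is None:
        d=np.array([depth[int(v),int(u)] for u,v in uv]); return (r*d[:,None])@T[:3,:3].T+T[:3,3]
    w=r@T[:3,:3].T; return T[:3,3]+w*((z-T[2,3])/w[:,2])[:,None]
def proj(P,c):
    K,D,T=c; Ti=np.linalg.inv(T)
    return cv2.projectPoints(np.array(P,float).reshape(-1,3),cv2.Rodrigues(Ti[:3,:3])[0],Ti[:3,3],K,D)[0].reshape(-1,2)
def grab(n,name):
    st=state(); im,d=grab_frame(n); cv2.imwrite(f'pics/{name}.png',im[:,:,::-1]); np.save(f'pics/{name}.npy',d); return im,d,cam(n,st)
E
python3 - <<'E'
from h import *
for n in('top','side'):
    im,d,c=grab(n,n+'1'); print(n,c[2].round(3).tolist(),c[0][0,0])
s=state();print(s)
E
```

```text
top [[-0.019, -0.988, 0.156, 0.347], [-1.0, 0.015, -0.026, -0.021], [0.023, -0.156, -0.987, 1.321], [0.0, 0.0, 0.0, 1.0]] 566.8991848389217
side [[0.772, -0.347, 0.533, -0.13], [-0.635, -0.388, 0.668, -0.94], [-0.025, -0.854, -0.52, 0.756], [0.0, 0.0, 0.0, 1.0]] 561.0923153070651
{'time': 0.1, 'joint_pos': array([ 1.10500395e+00,  5.32844722e-02,  1.61416411e+00,  6.86342927e-08,
        1.47602513e+00, -1.19025693e-01]), 'joint_vel': array([ 1.78388514e-03, -1.29719315e-03, -3.04729151e-03, -2.71146737e-05,
       -2.23947994e-03,  1.98459723e-03]), 'joint_efforts': array([ 2.60473371e-04, -3.94903457e+01, -3.71364641e+01, -1.50768774e-04,
        3.84004015e-03, -3.04461446e-05]), 'tool_pos': array([0.21216698, 0.58727643, 0.23018549]), 'tool_rot': array([-2.71149519e-04,  1.72515871e-01,  9.85006289e-01, -9.00596040e-04]), 'contact_force': array([ 0.44910514, -0.35534832,  0.05713792]), 'ft_torque': array([-0.025047  , -0.04480358,  0.03133908]), 'grasp_force': 0.0, 'gripper_width': 0.9986013528824601}
```

View pics/top1.png

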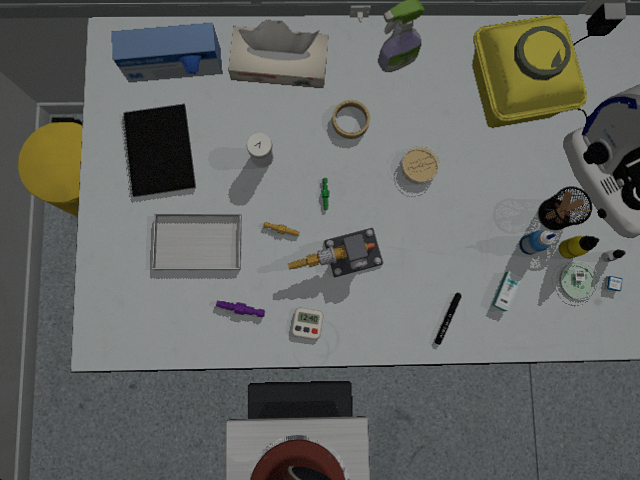

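View pics/side1.png

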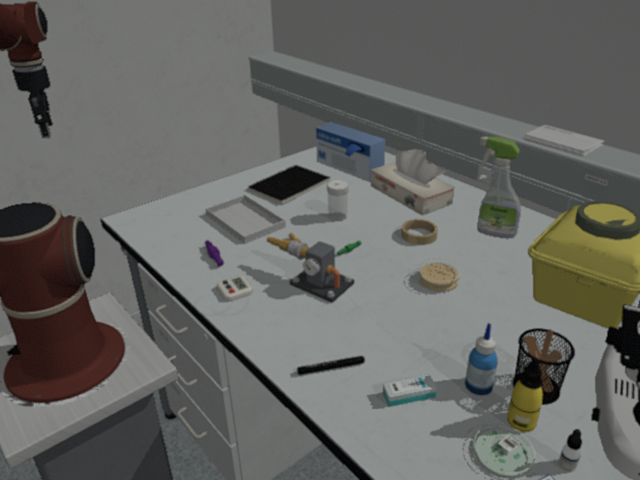

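The top picture shows things like the nipple at: brass in the coupling (303,262), a smaller loose orange one (281,229), a green one (325,193) and a purple one (240,309). By the description I want the brass one in the coupling, which points to image left (+y). The tray is at (196,242). I'll check the choice in a close crop.

```bash
python3 - <<'E'
import cv2,numpy as np
a=cv2.imread('pics/top1.png')[180:300,250:400]; b=cv2.imread('pics/side1.png')[215:305,250:370]
o=np.vstack([cv2.resize(a,(500,400),interpolation=3)[::1]])
b=cv2.resize(b,(533,400),interpolation=3)
o=np.zeros((600,800,3),np.uint8); o[:320,:400]=cv2.resize(a,(400,320),interpolation=2); o[:300,400:]=cv2.resize(b,(400,300),interpolation=2)
c=cv2.imread('pics/top1.png')[225:285,270:350]; o[320:600,:373]=cv2.resize(c,(373,280),interpolation=2)
t=cv2.imread('pics/top1.png')[205:280,140:250]; o[320:590,390:786]=cv2.resize(t,(396,270),interpolation=2)
cv2.imwrite('pics/crop1.png',o)
E
python3 - <<'E'
import sys; sys.path.insert(0,'.')
from h import *
d=np.load('pics/top1.npy'); c=cam('top')
v,u=np.mgrid[230:290,260:395]; P=pts(np.c_[u.ravel(),v.ravel()],c,d)
ok=d[v.ravel(),u.ravel()]>0; P=P[ok]
for lo,hi in((.005,.03),(.065,.09),(.09,.11)):
    q=P[(P[:,2]>lo)&(P[:,2]<hi)]; print(lo,len(q),q.min(0).round(4),q.max(0).round(4),q.mean(0).round(4))
# station foot & block top rect
q=P[(P[:,2]>.09)&(P[:,2]<.102)][:,:2]*1000
print('block',cv2.minAreaRect(q.astype(np.float32)))
# axis: points above 0.055, below .092, away from block (y > block)
q=P[(P[:,2]>.07)&(P[:,2]<.095)&(P[:,1]>.02)]
m=q[:,:2].mean(0);w=np.linalg.svd(q[:,:2]-m)[2][0];print('axis',m,w,np.degrees(np.arctan2(w[1],w[0])))
print('bench z',np.median(P[(P[:,2]<.01)][:,2]))
print('tray corners',pts([[153,215],[241,214],[240,271],[151,269]],c,z=.022).round(4).tolist())
E
```

```text
0.005 1414 [ 0.4395 -0.2343  0.005 ] [0.5817 0.0812 0.0296] [ 0.5211 -0.1097  0.0117]
0.065 791 [ 0.4816 -0.1609  0.0653] [0.5483 0.0142 0.09  ] [ 0.5031 -0.0735  0.0805]
0.09 506 [ 0.4856 -0.1595  0.0901] [ 0.5542 -0.0543  0.1045] [ 0.524  -0.1316  0.0963]
block ((527.3387451171875, -111.83995056152344), (102.10755157470703, 67.0517807006836), 76.29283142089844)
axis [nan nan] [1. 0.] 0.0
bench z 0.0010548282789115682
tray corners [[0.6179, 0.3277, 0.022], [0.6173, 0.1237, 0.022], [0.484, 0.1257, 0.022], [0.4919, 0.3289, 0.022]]<stdin>:13: RuntimeWarning: Mean of empty slice.
  ret = um.true_divide(
```

View pics/crop1.png

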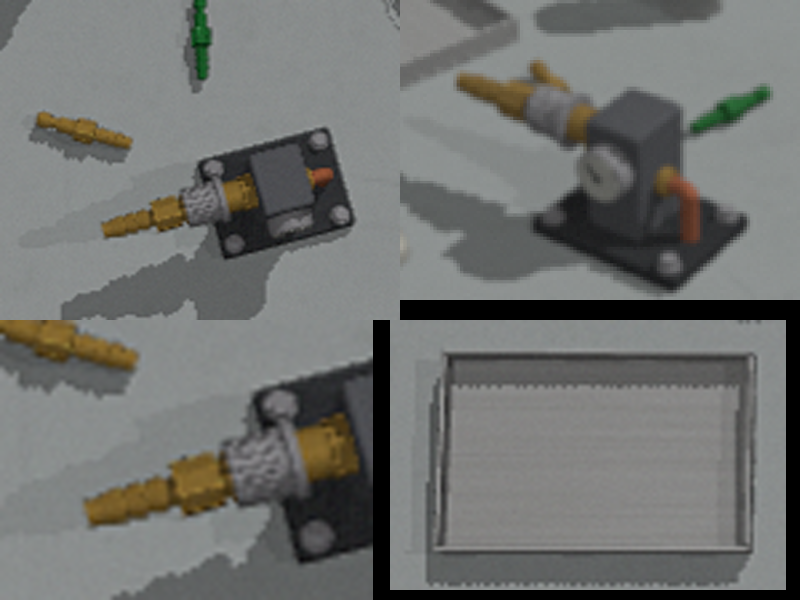

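The crop shows the brass nipple locked in the coupling: body at crop (168,213), ribbed sleeve (205,200), tail end (103,230). The loose orange one (85,128) is smaller and not coupled, so the choice stands.

Run:
```python
from h import *
c=cam('top'); k=400/150
f=lambda L:np.array(L)/k+[250,180]
b=pts(f([[248,152],[300,145],[314,207],[258,213]]),c,z=.096); print('block',b.round(4).tolist(),b.mean(0))
g=pts(f([[198,160],[327,127],[355,222],[224,259]]),c,z=.010); print('foot',g.round(4).tolist(),g.mean(0))
for A in(b,g):
    e=(A[0]+A[3]-A[1]-A[2]);s=(A[0]+A[1]-A[2]-A[3]); print(np.degrees(np.arctan2(e[1],e[0])),np.degrees(np.arctan2(s[1],s[0])))
# silhouette mid of parts at z=.07: tail end, body, sleeve, barrel
a=pts(f([[103,230],[168,213],[206,201],[240,193]]),c,z=.07);print(a.round(4).tolist()); w=a[0]-a[3];print(np.degrees(np.arctan2(w[1],w[0])))
d=np.load('pics/top1.npy')
v,u=np.mgrid[240:272,288:345]; uv=np.c_[u.ravel(),v.ravel()]; P=pts(uv,c,d); P=P[(P[:,2]>.06)&(P[:,2]<.1)]
m=P.mean(0); w=np.linalg.svd(P[:,:2]-m[:2])[2][0]; print('depth axis',m,len(P),np.degrees(np.arctan2(w[1],w[0])))
s=np.load('pics/side1.npy'); cs=cam('side')
v,u=np.mgrid[228:262,264:308]; P=pts(np.c_[u.ravel(),v.ravel()],cs,s); P=P[(P[:,2]>.055)&(P[:,2]<.1)]
m=P.mean(0); w=np.linalg.svd(P[:,:2]-m[:2])[2][0]; print('side depth axis',m,len(P),np.degrees(np.arctan2(w[1],w[0])))
```

```text
block [[0.5473, -0.1076, 0.096], [0.5525, -0.1506, 0.096], [0.5009, -0.1605, 0.096], [0.4967, -0.1144, 0.096]] [ 0.52433246 -0.13327211  0.096     ]
foot [[0.5549, -0.0695, 0.01], [0.5827, -0.1841, 0.01], [0.4979, -0.2058, 0.01], [0.4674, -0.0903, 0.01]] [ 0.52573576 -0.13743244  0.01      ]
96.01607542709137 9.300983161327656
104.20677273204957 13.855078649650524
[[0.4877, 0.0129, 0.07], [0.5011, -0.0414, 0.07], [0.5107, -0.0732, 0.07], [0.5169, -0.1018, 0.07]]
104.28250754574086
depth axis [ 0.50562913 -0.05863033  0.08077011] 661 -74.91947646716996
side depth axis [ 0.49943212 -0.06244913  0.0779131 ] 497 -81.81359236105423
```

```bash
cat >> h.py <<'E'
YAW=104.2
def rot(yaw,pitch=0):
    """tool x along yaw (deg) horizontal, z down; pitch>0 tips tool x (tail side) down"""
    a=np.radians(yaw); x=np.array([np.cos(a),np.sin(a),0]); z=np.array([0,0,-1.]); M=np.c_[x,np.cross(z,x),z]
    return M@R.from_euler('y',-pitch,degrees=True).as_matrix()
def go(pos,yaw=YAW,pitch=0):
    s=state(); q=s['tool_rot']; M=R.from_quat([q[1],q[2],q[3],q[0]]).as_matrix()
    sh=M.T@(np.array(pos)-s['tool_pos'])/.025; rv=np.degrees(R.from_matrix(M.T@rot(yaw,pitch)).as_rotvec())/8
    print('t',round(s['time'],2),'tcp',s['tool_pos'].round(4),'F',s['contact_force'].round(1),'shift',sh.round(2),'turn',rv.round(2))
E
python3 -c "
from h import *
print(rot(104,5)[:,0]); go([.505,-.055,.2])"
```

```text
[-0.24100131  0.96660346 -0.08715574]
t 0.1 tcp [0.2122 0.5873 0.2302] F [ 0.4 -0.4  0.1] shift [-19.75 -20.18   1.24] turn [-0.01  0.01  6.99]
```

jog_arm --targets '[[[-2, -2, 0.1], [0, 0, 1], 100], [[-4, -4, 0.2], [0, 0, 2], 100], [[-6, -6, 0.4], [0, 0, 3], 100], [[-8, -8, 0.5], [0, 0, 4], 100], [[-10, -10, 0.6], [0, 0, 5], 100], [[-12, -12, 0.8], [0, 0, 6], 100], [[-14, -14, 0.9], [0, 0, 7], 100], [[-16, -16, 1], [0, 0, 7], 100]]'

```text
time: 1.1
tool_pos: [0.4248, 0.1336, 0.2086]
tool_rot: [0.0, 0.615, 0.788, 0.0]
contact_force: [0.9, 0.1, -1.0]
gripper_width: 0.999
grasp_force: 0.0
```

```bash
python3 -c "
from h import *
go([.505,-.055,.2])"
```

```text
t 1.1 tcp [0.4248 0.1336 0.2086] F [ 0.9  0.1 -1. ] shift [-8.1   1.28  0.34] turn [ 0.   -0.   -0.01]
```

jog_arm --targets '[[[0, 0, 0], [0, 0, 0], 100], [[0, 0, 0], [0, 0, 0], 100]]'

```text
time: 1.35
tool_pos: [0.4242, 0.1357, 0.2085]
tool_rot: [-0.0, 0.615, 0.788, -0.0]
contact_force: [-0.0, 0.2, -1.0]
gripper_width: 1.001
grasp_force: 0.0
```

```bash
python3 -c "
from h import *
go([.505,-.055,.2])"
```

```text
t 1.35 tcp [0.4242 0.1357 0.2085] F [-0.   0.2 -1. ] shift [-8.18  1.28  0.34] turn [-0.01 -0.   -0.01]
```

jog_arm --targets '[[[-2, 0.3, 0.1], [0, 0, 0], 100], [[-4, 0.6, 0.2], [0, 0, 0], 100], [[-6, 1, 0.3], [0, 0, 0], 100], [[-8.2, 1.3, 0.3], [0, 0, 0], 100], [[-8.2, 1.3, 0.3], [0, 0, 0], 100], [[-8.2, 1.3, 0.3], [0, 0, 0], 100]]'

```text
time: 2.1
tool_pos: [0.5059, -0.0535, 0.2011]
tool_rot: [-0.001, 0.614, 0.789, 0.0]
contact_force: [-0.2, -0.3, -0.3]
gripper_width: 0.998
grasp_force: 0.0
```

Run:
```python
from h import *
im,d,c=grab('wrist','w1'); go([.508,-.068,.1]); print(c[2].round(3).tolist())
P=np.array([[.508,-.068,.07],[.5007,-.040,.07],[.487,.0134,.07]]);print(proj(P,c).round(0))
```

```text
t 2.15 tcp [ 0.5058 -0.0533  0.2012] F [ 0.3 -0.4 -0.7] shift [-0.6  -0.06  4.05] turn [-0.   -0.01  0.01]
[[0.969, 0.235, 0.074, 0.487], [0.246, -0.924, -0.294, 0.022], [-0.001, 0.303, -0.953, 0.343], [0.0, 0.0, 0.0, 1.0]]
[[316. 253.]
 [316. 220.]
 [316. 150.]]
```

View pics/w1.png

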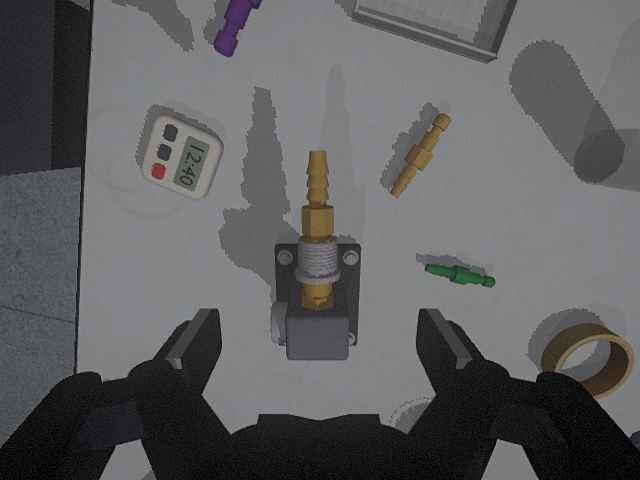

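The view shows the coupling axis upright at column 317–318, with the tail at (317,152), the nipple body at (318,221) and the sleeve at (318,258). All are within 1–2 mm of my estimate. I'll descend on the sleeve.

jog_arm --targets '[[[-0.3, 0, 2], [0, 0, 0], 100], [[-0.6, 0, 4], [0, 0, 0], 100], [[-0.6, 0, 5.2], [0, 0, 0], 100], [[-0.6, 0, 6.1], [0, 0, 0], 100], [[-0.6, 0, 6.1], [0, 0, 0], 100], [[-0.6, 0, 6.1], [0, 0, 0], 60], [[-0.6, 0, 6.1], [0, 0, 0], 50]]'

```text
time: 3.02
tool_pos: [0.5109, -0.0697, 0.0507]
tool_rot: [0.001, 0.614, 0.789, 0.001]
contact_force: [0.2, 0.3, 0.3]
gripper_width: 0.604
grasp_force: 0.0
```

Run:
```python
from h import *
im,d,c=grab('wrist','w2'); go([.5085,-.068,.048]); print(state()['gripper_width'])
```

```text
t 3.08 tcp [ 0.5108 -0.0698  0.0505] F [-0.6  0.1  0.3] shift [ 0.09 -0.07  0.1 ] turn [ 0.02  0.01 -0.01]
0.5146510811327716
```

View pics/w2.png

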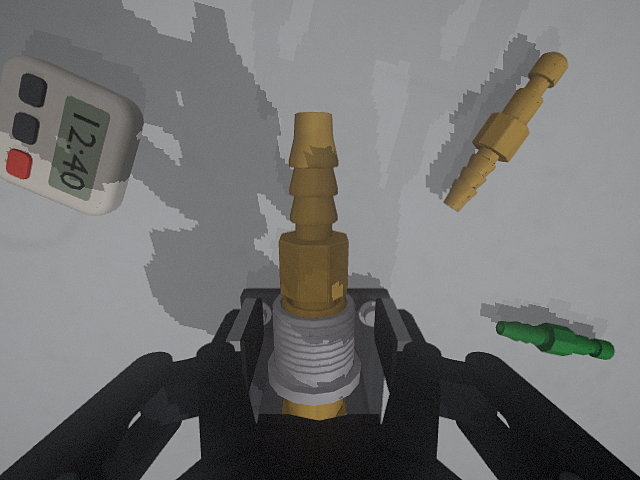

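The view shows the pads either side of the ribbed sleeve: axis at column 314, pads at about 262 and 378, so about 1.5 mm off sideways. I'll correct that and close.

jog_arm --targets '[[[0.1, -0.07, 0.1], [0, 0, 0], 50], [[0.1, -0.07, 0.1], [0, 0, 0], 20], [[0.1, -0.07, 0.1], [0, 0, 0], 20], [[0.1, -0.07, 0.1], [0, 0, 0], 20], [[0.1, -0.07, 0.1], [0, 0, 0], 20], [[0.1, -0.07, 0.1], [0, 0, 0], 20]]'

```text
time: 3.82
tool_pos: [0.5082, -0.0675, 0.0469]
tool_rot: [0.0, 0.615, 0.789, 0.001]
contact_force: [3.5, 4.5, 1.4]
gripper_width: 0.386
grasp_force: 62.1
```

```bash
python3 -c "
from h import *
go([.5085,-.068,.048])"
```

```text
t 3.83 tcp [ 0.5082 -0.0675  0.0469] F [3.5 4.5 1.4] shift [-0.02  0.   -0.04] turn [ 0.01 -0.   -0.01]
```

Gripped on the sleeve. Now I'll draw it back.

jog_arm --targets '[[[-0.1, 0, 0], [0, 0, 0], 20], [[-0.2, 0, 0], [0, 0, 0], 20], [[-0.3, 0, 0], [0, 0, 0], 20], [[-0.4, 0, 0], [0, 0, 0], 20], [[-0.42, 0, 0], [0, 0, 0], 20], [[-0.42, 0, 0], [0, 0, 0], 20], [[-0.42, 0, 0], [0, 0, 0], 20]]'

```text
time: 4.7
tool_pos: [0.5105, -0.0764, 0.0469]
tool_rot: [-0.001, 0.615, 0.789, 0.002]
contact_force: [1.4, 9.3, 3.1]
gripper_width: 0.393
grasp_force: 62.3
```

Run:
```python
from h import *
im,d,c=grab('wrist','w3'); go([.5085,-.068,.048])
a=cv2.imread('pics/w2.png'); b=cv2.imread('pics/w3.png'); cv2.imwrite('pics/cmp.png',np.hstack([a[60:460,150:500],b[60:460,150:500]]))
```

```text
t 4.75 tcp [ 0.5105 -0.0764  0.0469] F [1.7 8.  4.1] shift [ 0.35  0.01 -0.04] turn [ 0.01 -0.02 -0.01]
```

View pics/cmp.png

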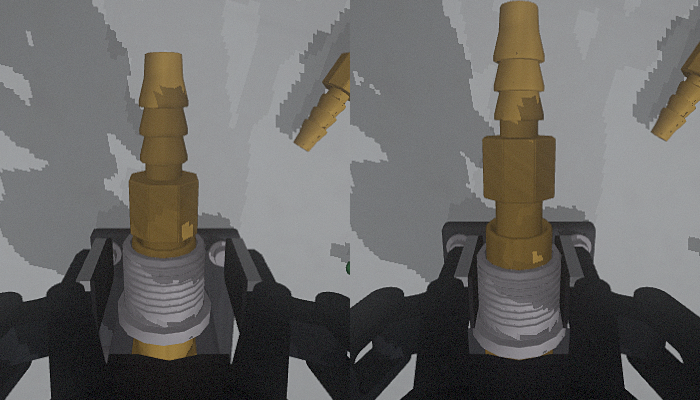

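The right half shows the nipple sprung forward: body at full-frame (319,228), with a gap to the barrel. I'll release the sleeve and work out the move to the nipple body.

jog_arm --targets '[[[0, 0, 0], [0, 0, 0], 65], [[0, 0, 0], [0, 0, 0], 65], [[0, 0, 0], [0, 0, 0], 65]]'

```text
time: 5.12
tool_pos: [0.5099, -0.0784, 0.0464]
tool_rot: [-0.0, 0.615, 0.789, -0.0]
contact_force: [0.2, 1.1, 0.2]
gripper_width: 0.646
grasp_force: 0.0
```

Run:
```python
from h import *
im,d,c=grab('wrist','w4'); go([.4987,-.030,.056]); print(state()['gripper_width'])
dd=d[204:250,300:340]; print(np.median(pts([[319,y] for y in range(200,256,6)],c,d),0), pts([[319,200],[319,228],[319,255]],c,d).round(4).tolist())
print(proj([[.4989,-.0307,.08]],c))
```

```text
t 5.17 tcp [ 0.51   -0.0784  0.0464] F [-0.8  0.2  0.4] shift [ 1.99  0.04 -0.38] turn [-0.    0.   -0.01]
0.6501465729692377
[ 0.49831601 -0.02997235  0.07908485] [[0.4962, -0.0214, 0.0778], [0.4984, -0.0303, 0.0793], [0.5007, -0.0394, 0.0795]]
[[320.17601869 230.12908721]]
```

jog_arm --targets '[[[0.7, 0, -0.36], [0, 0, 0], 65], [[1.4, 0, -0.36], [0, 0, 0], 65], [[2, 0.02, -0.36], [0, 0, 0], 65], [[2, 0.02, -0.36], [0, 0, 0], 65], [[2, 0.02, -0.36], [0, 0, 0], 10], [[2, 0.02, -0.36], [0, 0, 0], 10], [[2, 0.02, -0.36], [0, 0, 0], 10], [[2, 0.02, -0.36], [0, 0, 0], 10]]'

```text
time: 6.18
tool_pos: [0.4985, -0.0296, 0.0556]
tool_rot: [0.0, 0.615, 0.789, 0.0]
contact_force: [0.0, 1.2, 1.0]
gripper_width: 0.287
grasp_force: 59.9
```

jog_arm --targets '[[[0, 0, 0], [0, 0, 0], 10], [[0, 0, 0], [0, 0, 0], 10]]'

```text
time: 6.42
tool_pos: [0.4985, -0.0296, 0.0556]
tool_rot: [0.0, 0.615, 0.789, 0.0]
contact_force: [0.6, 0.4, 1.6]
gripper_width: 0.289
grasp_force: 59.9
```

Run:
```python
from h import *
im,d,c=grab('wrist','w5'); go([.4987,-.030,.056]); s=state();print(s['gripper_width'],s['grasp_force'])
```

```text
t 6.47 tcp [ 0.4985 -0.0296  0.0556] F [0.6 0.6 1.9] shift [-0.02  0.   -0.02] turn [ 0.    0.   -0.01]
0.2860607350755806 59.900325844064355
```

View pics/w5.png

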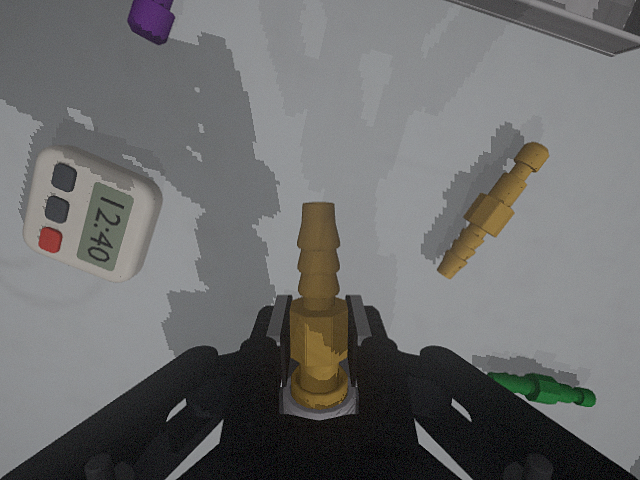

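The view shows the nipple body clamped between the pads at (320,330), with the tail at (318,205). I'll pull straight out.

jog_arm --targets '[[[0.2, 0, 0], [0, 0, 0], 10], [[0.5, 0, 0], [0, 0, 0], 10], [[0.8, 0, 0], [0, 0, 0], 10], [[1.1, 0, 0], [0, 0, 0], 10], [[1.4, 0, 0], [0, 0, 0], 10], [[1.7, 0, 0], [0, 0, 0], 10], [[2.1, 0, 0], [0, 0, 0], 10], [[2.5, 0, 0], [0, 0, 0], 10]]'

```text
time: 7.48
tool_pos: [0.4829, 0.0319, 0.0555]
tool_rot: [-0.0, 0.615, 0.789, 0.0]
contact_force: [0.1, -0.0, -1.0]
gripper_width: 0.288
grasp_force: 59.6
```

jog_arm --targets '[[[0.1, 0, -0.5], [0, 0, 0], 10], [[0.2, 0, -1.5], [0, 0, 0], 10], [[0.2, 0, -2.5], [0, 0, 0], 10], [[0.2, 0, -2.5], [0, 0, 0], 10], [[0.2, 0, -2.5], [0, 0, 0], 10]]'

```text
time: 8.1
tool_pos: [0.4815, 0.036, 0.1175]
tool_rot: [-0.0, 0.615, 0.789, -0.0]
contact_force: [-0.2, 0.2, -1.3]
gripper_width: 0.289
grasp_force: 59.7
```

Run:
```python
from h import *
im,d,c=grab('wrist','w6'); ims,ds,cs=grab('side','s6'); s=state(); go([.5525,.225,.12]); print(s['gripper_width'],s['grasp_force'])
# expected nipple in side view -> crop
p=s['tool_pos']+[0,0,.011]; u,v=proj(p,cs)[0].round().astype(int); print(u,v)
k=ims[v-50:v+70,u-50:u+70,::-1]
o=np.hstack([cv2.resize(im[:,:,::-1],(500,375)),cv2.resize(k,(300,300),interpolation=2)[:300].copy() if 0 else cv2.copyMakeBorder(cv2.resize(k,(300,300),interpolation=2),0,75,0,0,0)])
cv2.imwrite('pics/o6.png',o)
```

```text
t 8.2 tcp [0.4809 0.036  0.1166] F [ 0.2  0.6 -1.8] shift [ 6.63  4.62 -0.14] turn [-0.02 -0.01 -0.01]
0.28400107601544544 59.681839691475034
258 214
```

View pics/o6.png

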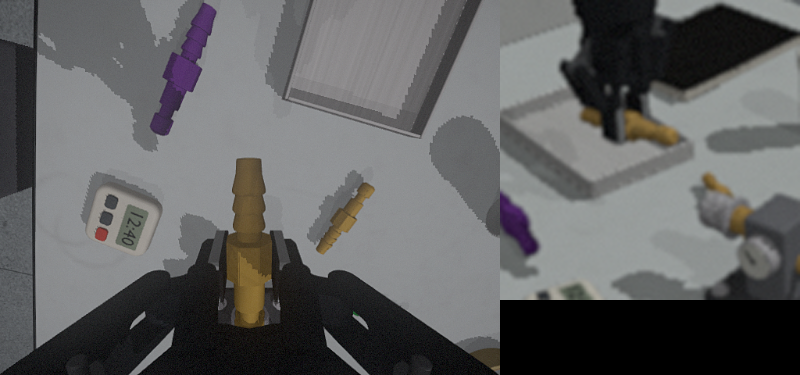

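The nipple is out (tail at left-panel (248,160)) and is held between the pads in the side view. The sleeve sits forward on the barrel. I'll measure the nipple's pitch from depth.

Run:
```python
from h import *
st=state(); d=np.load('pics/w6.npy'); c=cam('wrist')
q=pts([[318,y] for y in range(206,420,8)],c,d)
q=q-[*st['tool_pos'][:2],0]; a=np.radians(YAW); s=q@[np.cos(a),np.sin(a),0]
print(np.c_[s*1000,(q[:,2]-st['tool_pos'][2])*1000].round(1).tolist())
# tray from depth, this frame: rim points
im=cv2.imread('pics/top1.png'); dt=np.load('pics/top1.npy'); ct=cam('top')
v,u=np.mgrid[205:280,140:255]; P=pts(np.c_[u.ravel(),v.ravel()],ct,dt); r=P[(P[:,2]>.016)&(P[:,2]<.03)]
print(len(r),cv2.minAreaRect((r[:,:2]*1000).astype(np.float32)))
```

```text
[[53.1, 13.2], [50.0, 13.2], [46.9, 13.7], [44.0, 14.9], [41.1, 16.1], [38.0, 16.7], [34.4, 15.8], [31.3, 16.4], [28.1, 16.8], [24.3, 16.1], [20.9, 16.2], [18.4, 18.6], [13.6, 16.1], [10.5, 17.2], [10.2, 23.1], [6.2, 22.5], [3.0, 23.3], [-1.0, 22.9], [-3.8, 24.3], [-7.7, 24.2], [-13.6, 21.4], [-18.1, 20.9], [-21.5, 21.8], [-25.7, 21.8], [-30.2, 21.5], [-36.2, 19.8], [-39.7, 20.9]]
446 ((556.4942626953125, 226.44342041015625), (201.80853271484375, 131.45941162109375), 89.03262329101562)
```

```bash
python3 -c "
from h import *
go([.554,.226,.1],YAW,-5)"
```

```text
t 8.2 tcp [0.4809 0.036  0.1166] F [ 0.2  0.6 -1.8] shift [6.65 4.69 0.66] turn [-0.02  0.62 -0.01]
```

jog_arm --targets '[[[0.8, 0.6, 0], [0, 0.1, 0], 10], [[1.8, 1.3, 0], [0, 0.2, 0], 10], [[2.9, 2.1, 0.1], [0, 0.3, 0], 10], [[4, 2.9, 0.2], [0, 0.4, 0], 10], [[5.1, 3.7, 0.4], [0, 0.5, 0], 10], [[6, 4.3, 0.5], [0, 0.6, 0], 10], [[6.7, 4.7, 0.7], [0, 0.62, 0], 10], [[6.7, 4.7, 0.7], [0, 0.62, 0], 10]]'

```text
time: 9.2
tool_pos: [0.5541, 0.2277, 0.0989]
tool_rot: [-0.035, 0.614, 0.788, 0.025]
contact_force: [-0.3, -0.2, -1.8]
gripper_width: 0.288
grasp_force: 59.6
```

jog_arm --targets '[[[0, 0, 0], [0, 0, 0], 10], [[0, 0, 0], [0, 0, 0], 10]]'

```text
time: 9.45
tool_pos: [0.5548, 0.2265, 0.1005]
tool_rot: [-0.034, 0.614, 0.788, 0.027]
contact_force: [0.1, 0.6, -1.7]
gripper_width: 0.284
grasp_force: 59.6
```

Run:
```python
from h import *
go([.554,.226,.012],YAW,-5)
im,d,c=grab('wrist','w7'); ims,ds,cs=grab('side','s7'); st=state()
q=pts([[318,y] for y in range(206,400,8)],c,d); q=q-[*st['tool_pos'][:2],0]; a=np.radians(YAW); s=q@[np.cos(a),np.sin(a),0]
print(np.c_[s*1000,(q[:,2]-st['tool_pos'][2])*1000].round(1).tolist())
u,v=proj(st['tool_pos'],cs)[0].round().astype(int)
k=ims[v-50:v+70,u-60:u+60,::-1]
cv2.imwrite('pics/o7.png',np.hstack([cv2.resize(im[:,:,::-1],(500,375)),cv2.copyMakeBorder(cv2.resize(k,(300,300),interpolation=2),0,75,0,0,0)]))
```

```text
t 9.45 tcp [0.5548 0.2265 0.1005] F [ 0.1  0.6 -1.7] shift [-0.32 -0.03  3.53] turn [ 0.    0.01 -0.01]
[[51.5, 15.2], [48.6, 17.2], [45.4, 17.0], [42.6, 19.0], [39.4, 18.8], [36.5, 20.0], [32.9, 18.4], [29.7, 18.8], [26.4, 19.0], [22.7, 17.8], [19.6, 18.6], [16.7, 20.0], [12.4, 17.9], [8.6, 17.1], [8.2, 24.0], [4.4, 23.3], [1.2, 23.8], [-2.2, 24.0], [-6.1, 23.4], [-10.8, 21.7], [-15.5, 20.1], [-19.6, 19.6], [-24.2, 18.5], [-26.8, 20.5], [-31.4, 19.5]]
```

View pics/o7.png

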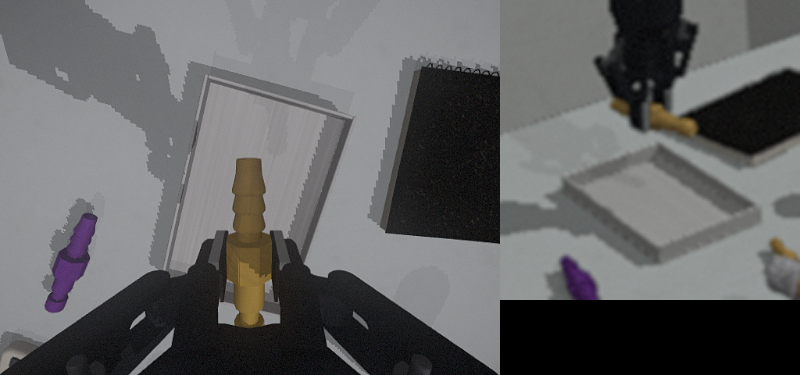

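The view shows the nipple level, over the tray at about (248,240) in the left panel. I'll lower it.

jog_arm --targets '[[[-0.1, 0, 1], [0, 0, 0], 10], [[-0.2, 0, 2], [0, 0, 0], 10], [[-0.3, 0, 2.8], [0, 0, 0], 10], [[-0.32, 0, 3.4], [0, 0, 0], 10], [[-0.33, 0, 3.55], [0, 0, 0], 10], [[-0.33, 0, 3.55], [0, 0, 0], 10]]'

```text
time: 10.3
tool_pos: [0.5553, 0.2267, 0.0116]
tool_rot: [-0.034, 0.614, 0.788, 0.027]
contact_force: [0.1, -0.6, -1.0]
gripper_width: 0.287
grasp_force: 59.7
```

jog_arm --targets '[[[0, 0, 0.06], [0, 0, 0], 10], [[0, 0, 0.12], [0, 0, 0], 10], [[0, 0, 0.16], [0, 0, 0], 10], [[0, 0, 0.16], [0, 0, 0], 10]]'

```text
time: 10.8
tool_pos: [0.5549, 0.227, 0.0073]
tool_rot: [-0.034, 0.614, 0.788, 0.027]
contact_force: [0.4, -0.6, -1.3]
gripper_width: 0.286
grasp_force: 59.7
```

jog_arm --targets '[[[0, 0, 0.04], [0, 0, 0], 10], [[0, 0, 0.04], [0, 0, 0], 10], [[0, 0, 0.04], [0, 0, 0], 10]]'

```text
time: 11.18
tool_pos: [0.5549, 0.2271, 0.0063]
tool_rot: [-0.034, 0.614, 0.788, 0.027]
contact_force: [-0.3, -0.4, -1.7]
gripper_width: 0.287
grasp_force: 59.7
```

jog_arm --targets '[[[0, 0, 0.03], [0, 0, 0], 10], [[0, 0, 0.03], [0, 0, 0], 10], [[0, 0, 0.03], [0, 0, 0], 10]]'

```text
time: 11.55
tool_pos: [0.5548, 0.2271, 0.0055]
tool_rot: [-0.034, 0.614, 0.788, 0.027]
contact_force: [-0.0, 0.6, -1.3]
gripper_width: 0.291
grasp_force: 59.7
```

jog_arm --targets '[[[0, 0, 0.03], [0, 0, 0], 10], [[0, 0, 0.03], [0, 0, 0], 10], [[0, 0, 0.03], [0, 0, 0], 10]]'

```text
time: 11.92
tool_pos: [0.555, 0.2272, 0.0052]
tool_rot: [-0.034, 0.614, 0.788, 0.027]
contact_force: [-1.9, -0.6, 2.7]
gripper_width: 0.286
grasp_force: 60.0
```

jog_arm --targets '[[[0, 0, 0.03], [0, 0, 0], 10], [[0, 0, 0.03], [0, 0, 0], 10], [[0, 0, 0.03], [0, 0, 0], 10]]'

```text
time: 12.3
tool_pos: [0.555, 0.2272, 0.0051]
tool_rot: [-0.034, 0.614, 0.788, 0.026]
contact_force: [-4.6, -1.7, 7.8]
gripper_width: 0.287
grasp_force: 60.7
```

Contact with the tray floor. I'll release and retreat.

jog_arm --targets '[[[0, 0, 0], [0, 0, 0], 33], [[0, 0, 0], [0, 0, 0], 38], [[0, 0, 0], [0, 0, 0], 45], [[0, 0, 0], [0, 0, 0], 50], [[0, 0, 0], [0, 0, 0], 50]]'

```text
time: 12.92
tool_pos: [0.5548, 0.2272, 0.004]
tool_rot: [-0.034, 0.614, 0.788, 0.027]
contact_force: [0.5, -0.7, -0.0]
gripper_width: 0.498
grasp_force: 0.0
```

jog_arm --targets '[[[0, 0, -0.5], [0, 0, 0], 50], [[0, 0, -1.5], [0, 0, 0], 50], [[0, 0, -3.5], [0, 0, 0], 50], [[0, 0, -5.5], [0, 0, 0], 50], [[0, 0, -7], [0, 0, 0], 50], [[0, 0, -7], [0, 0, 0], 50], [[0, 0, -7], [0, 0, 0], 50]]'

```text
time: 13.8
tool_pos: [0.5582, 0.2125, 0.1783]
tool_rot: [-0.034, 0.614, 0.788, 0.026]
contact_force: [-0.2, 0.2, -0.8]
gripper_width: 0.497
grasp_force: 0.0
```

Run:
```python
from h import *
im,d,c=grab('wrist','w8'); ims,ds,cs=grab('side','s8'); it,dt,ct=grab('top','t8'); print(state()['time'],state()['tool_pos'])
k=ims[180:300,200:340,::-1]
cv2.imwrite('pics/o8.png',np.hstack([cv2.resize(im[:,:,::-1],(450,338)),cv2.copyMakeBorder(cv2.resize(k,(350,300),interpolation=2),0,38,0,0,0)]))
```

```text
13.95 [0.55742653 0.21242893 0.17648856]
```

View pics/o8.png

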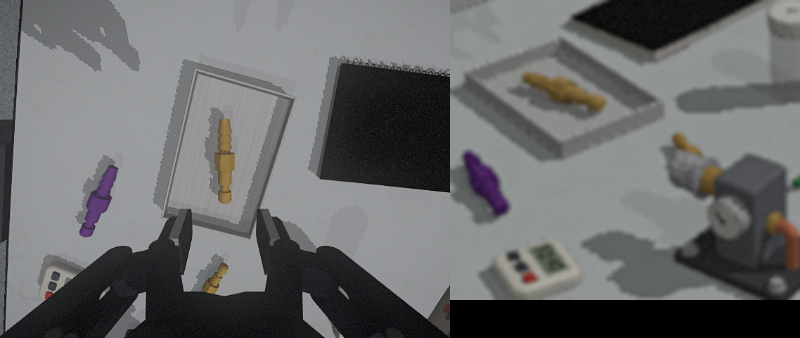

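The nipple lies wholly inside the tray at left-panel (225,160). The sleeve is forward on the outlet, and the arm is clear. I'm handing the job in.

```bash
python3 -c "
from plant import *
print(job_done())"
```

```text
the job is handed in; nothing more can be done
None
```

I uncoupled the brass nipple, saw the sleeve forward again in the final side picture, laid the nipple wholly inside the tray, and handed the job in at about 14 s. The jar, dish, timer and marker were not touched.

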